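# Put the two scrapers away in the slotted rack

## Task

Put both bench scrapers away in the slotted rack: slide each one blade first into a bay of its own width until it is fully home, with the front end of its handle up against the rack's face, and leave it there. The broad one, which was left lying across the rack's base board, blocks the bays, and one of the two narrow bays has a filler left inside that you cannot see, so if the narrow scraper stops short there, draw it out and use the other narrow bay. Do not knock or shift the bottles, the film roll, the tape roll or the tube rack.

Things in the scene. Friction and masses are not known exactly. Their poses are not given: they have to be found in the camera images.
- rack: fixed rack: grey base board 200 wide (y), 12 thick, from x = -125 to 80 mm; on it, from x = 0 to 80, an aluminium block 200 wide, top 40 mm above the bench. Three slots in its front face (x = 0), 7 high (16.5 to 23.5 above the bench), 70 deep. A scraper flat on the board is level with them. Origin: on the bench under the face's centre; x into the bays, y left, z up; yaw varies
- bay_left (a point): centre of the left narrow slot's mouth (32 wide), in the face, at rack y = +62 mm, 20 mm above the bench; axes as the rack's. In one of the two narrow slots a hidden filler stops a blade rigidly 30 mm in; the other takes the whole blade, the handle's front end then meets the face
- bay_middle (a point): centre of the broad middle slot's mouth (52 wide), in the face, at rack y = 0, 20 mm above the bench; axes as the rack's; takes the whole blade, the handle's front end then meets the face
- bay_right (a point): centre of the right narrow slot's mouth (32 wide), in the face, at rack y = -62 mm, 20 mm above the bench; axes as the rack's; may be the one with the filler, see bay_left
- broad: flat scraper 162 long: black bar handle with steel front end, 100 x 20 wide x 16 thick; steel blade 62 long x 46 wide x 3 thick (last 12 mm 5 narrower) at the handle's mid thickness; 0.07-0.14 kg. Origin: underside of the handle, 40 mm behind its front end: grip here, near the balance; x to the blade's tip, z up. Starts lying flat across the rack's base board, blade to the left
- broad_shoulder (a point): centre of the broad scraper's handle front end, where the blade comes out; 8 mm above the underside
- broad_tip (a point): middle of the broad scraper's front edge, 102 mm along x from its origin, 8 mm above the underside
- narrow: flat scraper 162 long: black bar handle with steel front end, 100 x 20 wide x 16 thick; steel blade 62 long x 26 wide x 3 thick (last 12 mm 5 narrower) at the handle's mid thickness; 0.07-0.14 kg. Origin: underside of the handle, 40 mm behind its front end: grip here, near the balance; x to the blade's tip, z up. Starts lying flat on the open bench, to the left of the rack
- narrow_shoulder (a point): centre of the narrow scraper's handle front end, where the blade comes out; 8 mm above the underside
- narrow_tip (a point): middle of the narrow scraper's front edge, 102 mm along x from its origin, 8 mm above the underside
- film_roll: white roll of film, loose, upright cylinder 69 across x 50 high, between the narrow scraper and the rack; origin at its underside's centre
- rinse_bottle: white plastic bottle 60x60x125, loose, standing on the left; origin at its underside's centre
- buffer_bottle: white plastic bottle 60x60x125, loose, standing on the right near the bench's front edge; origin at its underside's centre
- tape_roll: yellow tape roll 53 across x 19 high, loose, lying flat on the bench between the robot and the rack (another, out of reach at the left, is fixed); origin at its underside's centre
- tube_rack: white rack for small tubes, 72x122x30, loose, on the left; origin at its underside's centre

How it is judged:
By the outcome, as a careful person would: the job done as asked, in the order asked, and still so for the second after the job is handed in, with the robot touching nothing.
It also fails if it takes over 69 s, if anything falls off the work surface, if the arm or the gripper's body presses on something with over 40 N, if the wrist force passes 120 N, or if a joint passes its speed limit or range.

## Robot

A 6-joint arm with a two-finger parallel gripper is mounted at the origin on a cart in front of the work surface, level with it; the furniture and walls round the work are solid. World frame = base frame: x ahead of the robot, y to its left, z up, the work surface at z = 0. Lengths are in mm, angles in rad, forces in N, time in s.
With the tool pointing down it reaches from about 350 to 975 mm from the base axis. Payload 7.1 kg.
Tool frame: the origin (TCP) lies at the very end of the fingers, on their centre line; the grasp point (between the pads) lies 19 mm behind it (ctrl.tcp_to_grasp is the distance from the TCP to the grasp point, in mm); z points along the fingers, y is the line along which they close (so a half turn about z gives the same grasp; the last joint's range is limited). The gripper opens to 88 mm and grips with 3 to 60 N. Pads are 20 mm wide; open, the fingers measure 115 mm over their backs; the gripper's body (75 mm by 178 mm) begins 61 mm behind the grasp point.
Start: joints at [-1.241, 0.423, 1.63, -0, 1.089, -0.019], TCP at [213.623, -587.341, 222.675] pointing down, gripper open.
Joint ranges: [-3, 3], [-0.9, 2.11], [0.09, 2.58], [-1.31, 4.45], [0.11, 2.69], [-2.54, 2.54]. Speed limits (rad/s): [2.39, 2.39, 3.01, 3.14, 3.14, 3.14].

## Interface

Orientations are given as a unit quaternion [x, y, z, w].
In Python, from workcell import ctrl gives the robot as it stands.
- The arm moves only by the shell command python3 shift.py 'ROWS' [OPENING] [FORCE]. ROWS is a JSON list of rows, 1 to 8 of them, each of 4 numbers: dx, dy, dz in mm, then a turn about the tool's z in rad; each row shifts and turns the commanded pose from where the row before left it, along the tool's axes as they then stand; what a row does not reach is not made up. A row lasts 1/12 s, in which the tool goes at most 41.7 mm and 0.125 rad, less where a joint would pass 70% of its speed; a pose out of reach is approached as far as the arm can. OPENING is the finger opening in mm, set as the command begins (- or left out keeps the last). The fingers move at their own pace and stop on an object; FORCE is the grip in N (left out, the last holds). Time passes only in rows, so rows that do not move let the fingers close. It prints the time, the measured TCP pose, the force, the opening and the grip force at its end.
- ctrl.read_state(): the state, without advancing time (a new reading comes with each control period).
- ctrl.get_image(name): name is "side" or "top"; returns the picture (480x640x3 uint8, blue, green, red); there is no depth.
- ctrl.get_calibration(name): a dict with "K" (3x3 intrinsics, pixels), "R" (3x3) and "t" (3): a world point X has camera coordinates R X + t. Camera axes: x right, y down, z forward; pixel columns grow to the right and rows downward; lengths in mm; the calibration is good to about 2 mm. A picture is of the moment at which its call begins. get_calibration takes no time and is no camera call.
- ctrl.job_done(): hands the job in; it is judged then, once.
The state is a dict: "t": time; "qpos": joint angles; "joint_vel": joint speeds; "joint_torque": joint torques, N m; "tool_pos": TCP position; "orientation": TCP orientation; "force": force on the tool from outside, world axes, zero at the start; "wrist_torque": the same for the moment, N m; "finger_gap": finger opening in mm; "finger_force": force on a finger pad.
Only numpy, scipy, OpenCV 4.12 (cv2) and the standard library are available. Lean on these libraries where they do the work, as an engineer would, in place of code of your own. Each camera call takes 0.05 s, during which the arm holds its last target. There are 200 camera calls.

## Working session

There is one attempt and no reset: what is moved stays moved. The work goes in short steps, Python scripts to look and compute and a shell command to move; the robot and the scene stay as the last step left them, time stands still between calls to the robot, and variables do not carry over. Pictures are saved under pics/ and viewed, at most 10 in all, crops included, and the job is handed in when it is done.

```bash
ls; mkdir -p pics; python3 - <<'E'
from workcell import ctrl
import cv2
for n in("top","side"):
    cv2.imwrite(f"pics/{n}0.png",ctrl.get_image(n)); c=ctrl.get_calibration(n); print(n,c["K"],c["R"],c["t"])
print(ctrl.read_state())
E
```

```text
pics
shift.py
workcell.py
top [[544.18338752   0.         314.67166925]
 [  0.         544.18338752 233.86100558]
 [  0.           0.           1.        ]] [[-0.01833182 -0.99981686 -0.00549522]
 [-0.99699364  0.01869334 -0.07519464]
 [ 0.07528359  0.00410024 -0.99715373]] [  56.84944821  534.62059151 1402.93910796]
side [[452.35798579   0.         310.13979235]
 [  0.         452.35798579 239.35462751]
 [  0.           0.           1.        ]] [[-0.85719733 -0.51491304 -0.00879225]
 [-0.22962896  0.39744311 -0.88843093]
 [ 0.46095909 -0.75954166 -0.45892612]] [ 480.418093    144.112728   1100.78026722]
{'t': 0.1, 'qpos': array([-1.24095977e+00,  4.23746151e-01,  1.63061916e+00, -2.46611769e-05,
        1.08861257e+00, -1.89981212e-02]), 'joint_vel': array([-1.08368547e-03, -1.41941241e-03, -1.55945630e-03, -4.88148934e-05,
        1.45871300e-03,  1.79552377e-04]), 'joint_torque': array([ 4.31592980e-04, -5.45613348e+01, -2.74326146e+01,  6.45690970e-02,
        1.87902135e-02, -3.30635794e-05]), 'tool_pos': array([ 213.47977394, -586.86563849,  221.9886523 ]), 'orientation': array([ 9.84826588e-01,  1.73539945e-01, -1.18001432e-04, -6.82572914e-04]), 'force': array([-0.03625904, -0.86551829, -0.11733413]), 'wrist_torque': array([-0.0362492 , -0.03908622, -0.03169237]), 'finger_force': 0.0, 'finger_gap': 88.0798046346794}
```
View pics/top0.png

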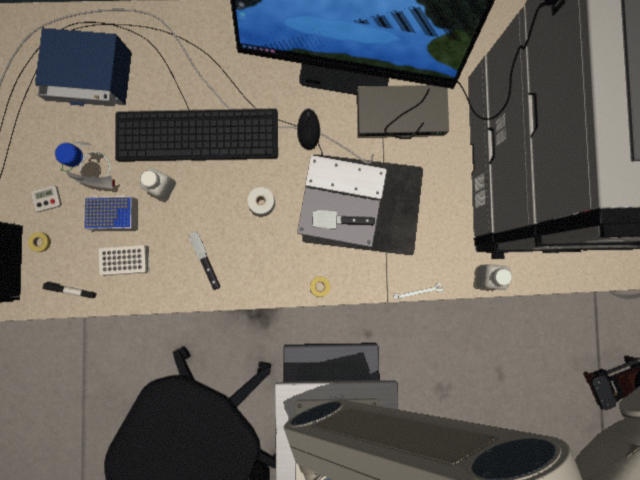

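View pics/side0.png

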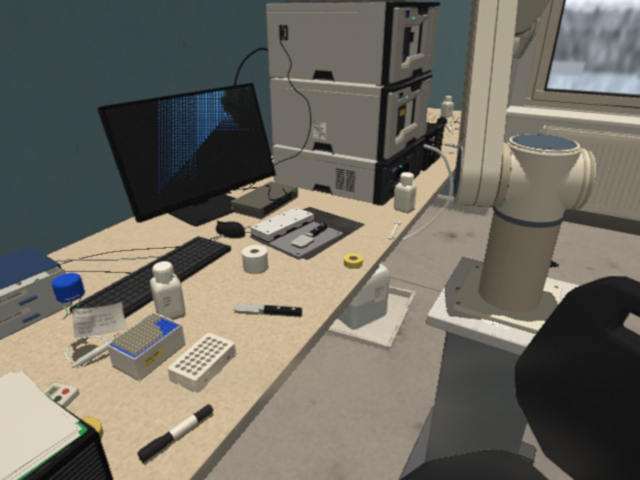

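The top view shows the rack at about (345,203) px, the broad scraper at about (343,220) with its blade left, the narrow one at about (204,260), the film roll at (260,201) and the tape at (320,287). I'll enlarge the crops next.

```bash
cat > h.py <<'E'
import numpy as np, cv2
from workcell import ctrl
def w(cam,u,v,z):
    c=ctrl.get_calibration(cam);K,R,t=[np.array(c[k]) for k in "KRt"]
    d=R.T@np.linalg.solve(K,[u,v,1]);C=-R.T@t
    return (C+d*(z-C[2])/d[2])[:2]
def crop(cam,x0,x1,y0,y1,s,name,src=None):
    im=ctrl.get_image(cam) if src is None else cv2.imread(src)
    o=cv2.resize(im[y0:y1,x0:x1],None,fx=s,fy=s,interpolation=cv2.INTER_CUBIC)
    for u in range(-(-x0//10)*10,x1,10):
        p=int((u-x0+.5)*s); cv2.line(o,(p,0),(p,6),(0,0,255),1); cv2.putText(o,str(u),(p-10,16),0,.35,(0,0,255))
    for v in range(-(-y0//10)*10,y1,10):
        p=int((v-y0+.5)*s); cv2.line(o,(0,p),(6,p),(0,0,255),1); cv2.putText(o,str(v),(8,p+4),0,.35,(0,0,255))
    cv2.imwrite(f"pics/{name}.png",o)
E
python3 - <<'E'
from h import *
crop("top",292,392,150,255,5.7,"rack1","pics/top0.png")
crop("top",180,280,180,295,5.2,"nar1","pics/top0.png")
E
```

View pics/rack1.png

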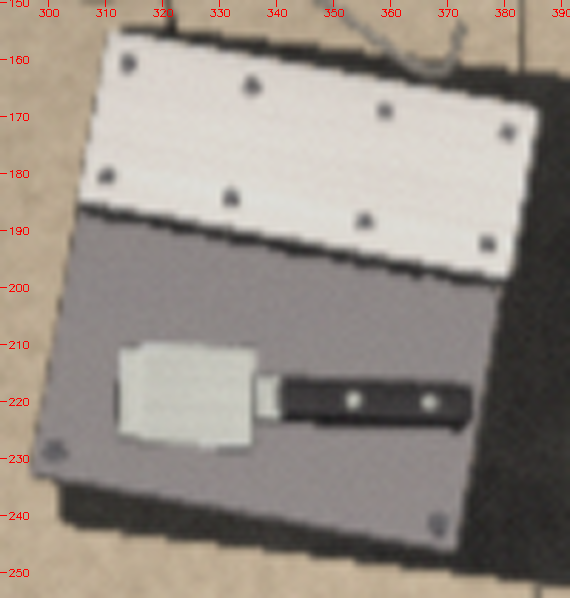

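View pics/nar1.png

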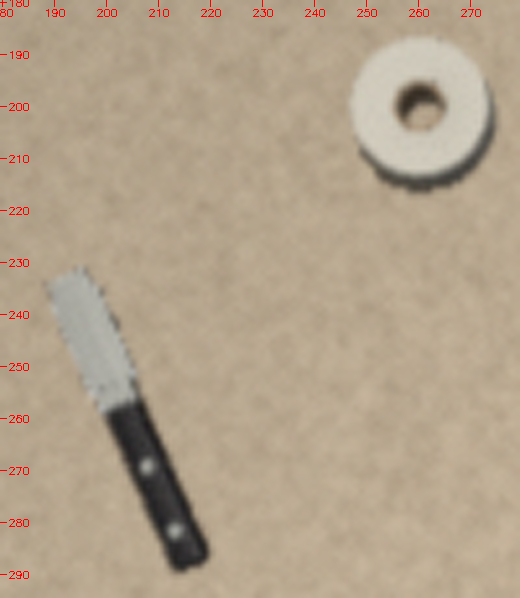

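Rack crop: block-top corners are about (305,185.5), (381,198), (311.5,155) and (386,169), and the board's front corners are (297,233) and (371.5,246). The broad scraper's tip edge is at about (313,219) and its rear at (374,221). Narrow crop: tip at about (192,233), rear at about (216,287).

```bash
python3 - <<'E'
from h import *
T=lambda u,v,z:w("top",u,v,z)
fl,fr,bl,br=T(305.2,185.5,40),T(381.2,198.2,40),T(311.3,154.8,40),T(386,168.5,40)
gl,gr=T(297.2,232.8,12),T(371.5,246,12)
print("block",fl,fr,bl,br,"board",gl,gr)
n=np.linalg.norm;print("w",n(fl-fr),n(bl-br),n(gl-gr),"d",n(fl-bl),n(fr-br),"L",n(gl-bl),n(gr-br))
for a,b in((fr,fl),(br,bl),(gr,gl)): d=b-a;print("yaw",np.arctan2(-d[0],d[1]))
# least-squares rack pose: local coords
from scipy.optimize import least_squares
loc=np.array([[0,100],[0,-100],[80,100],[80,-100],[-125,100],[-125,-100.]]);P=np.array([fl,fr,bl,br,gl,gr])
def tr(p,l):c,s=np.cos(p[2]),np.sin(p[2]);return p[:2]+l@np.array([[c,s],[-s,c]])
r=least_squares(lambda p:(tr(p,loc)-P).ravel(),[650,0,0.1]);print("rack",r.x,r.fun.round(1))
for nm,tip,rear,zt,zr in(("broad",(312.8,218.8),(374,220.5),20,28),("narrow",(192,233),(216,287.5),8,16)):
    a,b=T(*tip,zt),T(*rear,zr);d=a-b;L=n(d);print(nm,a,b,"len",L,"yaw",np.arctan2(d[1],d[0]),"org",(a+b)/2-21*d/L)  # org is 60 from rear,102 from tip
print("film",T(260.5,200,50),"tape",T(320,286.5,19),"narrow pins",T(207.7,269.3,16),T(213,281.5,16),"broad pins",T(353.5,220,28),T(367,220.3,28))
E
```

```text
block [660.46771629  69.12942207] [ 623.47484458 -127.13562122] [740.9743814   51.84791531] [ 701.05402634 -141.75044202] board [539.86952377  92.87974305] [ 501.46587968 -101.5842355 ]
w 199.72090470684867 197.67134012843874 198.21977407990457 d 82.34059511402207 78.94379284790948 L 205.2480807478313 203.5896668114664
yaw -0.1862986138063476
yaw -0.20335178039117396
yaw -0.19497575539223747
rack [ 6.42594305e+02 -2.90379404e+01 -1.96987336e-01] [ 1.7 -0.1 -0.5  0.  -0.4  1.5  0.4 -1.  -0.3  0.6 -1.  -1.1]
broad [575.28232079  51.1093008 ] [ 566.99364895 -108.23178465] len 159.5565216232608 yaw 1.518824747839869 org [570.04707297 -49.53288733]
narrow [544.86545932 370.93168159] [400.54583212 306.65949639] len 157.98439348244491 yaw 0.4189770184362647 org [453.52202825 330.25223949]
film [623.34668729 184.62309614] tape [398.26640592  35.60434165] narrow pins [448.28892343 328.14575161] [416.27054943 314.41917901] broad pins [569.30971095 -54.9027277 ] [567.86092502 -90.02714522]
```

```bash
cat >> h.py <<'E'
from scipy.spatial.transform import Rotation as Ro
def delta(x,y,z,yaw):
    s=ctrl.read_state();M=Ro.from_quat(s["orientation"]).as_matrix()
    cy=np.arctan2(M[1,0],M[0,0]);d=np.array([x,y,z])-s["tool_pos"]
    print("t",round(s["t"],2),"pos",s["tool_pos"].round(1),"yaw",round(cy,4),"tilt",M[2,:2].round(4),"gap",round(s["finger_gap"],1),"q",s["qpos"].round(2),"F",s["force"].round(1))
    print("tool delta",(M.T@d).round(1),"turn",round((cy-yaw+np.pi)%(2*np.pi)-np.pi,4))
RK=np.array([642.6,-29.04]);RY=-0.197
def rk(x,y): c,s=np.cos(RY),np.sin(RY);return RK+[c*x-s*y,s*x+c*y]
E
R='[32.43,-23.97,0,0]'
python3 shift.py '[[32.43,-23.97,0,0],[32.43,-23.97,0,0],[32.43,-23.97,0,0],[32.43,-23.97,0,0],[32.43,-23.97,0,0],[32.43,-23.97,0,0],[32.43,-23.97,0,0],[32.43,-23.97,0,0]]'
python3 shift.py '[[32.43,-23.97,0,0],[32.43,-23.97,0,0],[32.43,-23.97,0,0],[32.43,-23.97,0,0],[32.43,-23.97,0,0],[32.43,-23.97,0,0],[32.43,-23.97,0,0],[32.43,-23.97,0,0]]'
python3 shift.py '[[0,0,0,-0.117],[0,0,0,-0.117],[0,0,0,-0.117],[0,0,0,-0.117],[0,0,0,-0.117],[0,0,10,-0.117],[0,0,20,-0.117],[0,0,20,-0.117]]' 60
python3 shift.py '[[0,0,30,-0.117],[0,0,30,-0.117],[0,0,20,0],[0,0,10,0],[0,0,0,0],[0,0,0,0]]'
python3 -c "
from h import *
delta(570,-49.5,15,1.519)"
```

```text
t: 0.77
tool_pos: [392.4, -316.6, 222.5]
orientation: [0.985, 0.173, -0.0, -0.0]
force: [0.5, -0.1, 0.0]
finger_gap: 87.5
finger_force: 0.0
t: 1.43
tool_pos: [570.7, -47.6, 222.5]
orientation: [0.985, 0.174, -0.0, -0.0]
force: [0.6, -1.0, -0.0]
finger_gap: 88.0
finger_force: 0.0
t: 2.1
tool_pos: [570.6, -49.6, 172.5]
orientation: [0.799, 0.601, 0.001, 0.001]
force: [-0.2, 0.1, 0.6]
finger_gap: 60.2
finger_force: 0.0
t: 2.6
tool_pos: [570.2, -49.6, 82.7]
orientation: [0.725, 0.688, -0.0, -0.0]
force: [0.5, 0.2, 0.5]
finger_gap: 60.1
finger_force: 0.0
t 2.6 pos [570.2 -49.6  82.7] yaw 1.5182 tilt [ 0.     -0.0006] gap 60.1 q [-0.11  0.54  1.83  0.    0.77 -0.05] F [0.5 0.2 0.5]
tool delta [ 0.1 -0.2 67.7] turn -0.0008
```

```bash
python3 shift.py '[[0,0,20,0],[0,0,20,0],[0,0,15,0],[0,0,8,0],[0,0,4.5,0],[0,0,0,0],[0,0,0,0]]'
python3 shift.py '[[0,0,0,0],[0,0,0,0],[0,0,0,0],[0,0,0,0],[0,0,0,0],[0,0,0,0],[0,0,0,0],[0,0,0,0]]' 0 25
python3 -c "
from h import *
delta(570,-49.5,95,-0.197)"
```

```text
t: 3.18
tool_pos: [571.0, -49.7, 16.2]
orientation: [0.725, 0.688, 0.0, 0.001]
force: [0.0, 0.1, 0.6]
finger_gap: 60.0
finger_force: 0.0
t: 3.85
tool_pos: [570.3, -49.6, 15.3]
orientation: [0.725, 0.689, 0.0, 0.0]
force: [0.4, 0.2, 1.5]
finger_gap: 20.0
finger_force: 25.0
t 3.85 pos [570.3 -49.6  15.3] yaw 1.5189 tilt [0.     0.0002] gap 20.0 q [-0.11  0.65  1.84  0.    0.64 -0.06] F [0.4 0.2 1.5]
tool delta [  0.1  -0.3 -79.7] turn 1.7159
```

```bash
python3 shift.py '[[0,0,-5,0],[0,0,-10,0],[0,0,-20,0],[0,0,-20,0],[0,0,-15,0.1226],[0,0,-10,0.1226],[0,0,0,0.1226],[0,0,0,0.1226]]'
python3 shift.py '[[0,0,0,0.1226],[0,0,0,0.1226],[0,0,0,0.1226],[0,0,0,0.1226],[0,0,0,0.1226],[0,0,0,0.1226],[0,0,0,0.1226],[0,0,0,0.1226]]'
python3 shift.py '[[0,0,0,0.1226],[0,0,0,0.1226],[0,0,0,0],[0,0,0,0]]'
python3 - <<'E'
from h import *
p=rk(-122,0);print(p);delta(*p,65,RY)
E
```

```text
t: 4.52
tool_pos: [570.8, -49.6, 97.0]
orientation: [0.872, 0.489, 0.001, 0.001]
force: [0.2, 0.5, -2.1]
finger_gap: 19.5
finger_force: 25.0
t: 5.18
tool_pos: [570.1, -49.6, 95.9]
orientation: [1.0, 0.021, 0.0, 0.0]
force: [0.4, -0.6, 0.1]
finger_gap: 19.7
finger_force: 25.0
t: 5.52
tool_pos: [570.2, -49.6, 95.8]
orientation: [0.995, -0.097, 0.0, 0.0]
force: [0.8, 0.6, -2.0]
finger_gap: 20.0
finger_force: 25.0
[522.95970269  -5.16115454]
t 5.52 pos [570.2 -49.6  95.8] yaw -0.1939 tilt [ 0.0004 -0.    ] gap 20.0 q [-0.11  0.52  1.83  0.    0.79  1.66] F [ 0.8  0.6 -2. ]
tool delta [-55.  -34.5  30.7] turn 0.0031
```

```bash
python3 shift.py '[[-14,-9,5,0.003],[-14,-9,10,0],[-14,-9,15,0],[-13,-7.5,15,0],[0,0,15,0],[0,0,8,0],[0,0,0,0],[0,0,0,0]]'
python3 - <<'E'
from h import *
p=rk(-122,0);delta(*p,28,RY)
cv2.imwrite("pics/t2.png",ctrl.get_image("top"));cv2.imwrite("pics/s2.png",ctrl.get_image("side"))
crop("top",290,400,150,290,4,"t2c","pics/t2.png")
crop("side",230,370,190,280,5.5,"s2c","pics/s2.png")
a=cv2.imread("pics/t2c.png");b=cv2.imread("pics/s2c.png");b=cv2.resize(b,(440,int(b.shape[0]*440/b.shape[1])))
H=max(a.shape[0],b.shape[0]);o=np.zeros((H,880,3),np.uint8);o[:a.shape[0],:440]=a;o[:b.shape[0],440:]=b
cv2.imwrite("pics/c2.png",o[:, :800] )
E
```

```text
t: 6.18
tool_pos: [523.6, -5.0, 27.3]
orientation: [0.995, -0.099, 0.0, 0.0]
force: [0.4, -0.4, -1.2]
finger_gap: 20.2
finger_force: 25.0
t 6.18 pos [523.6  -5.   27.3] yaw -0.1992 tilt [0. 0.] gap 20.2 q [-0.03  0.59  1.95 -0.    0.6   1.74] F [ 0.4 -0.4 -1.2]
tool delta [-0.6  0.3 -0.7] turn -0.0022
```

View pics/c2.png

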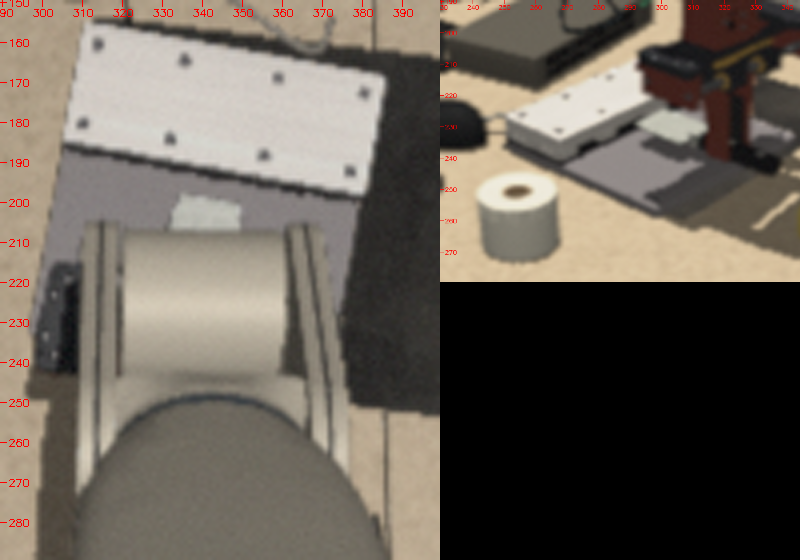

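The top view shows the blade's tip edge from about (334.3,198) to (350,200.5), ahead of the wrist. The side view shows the blade pointing at the middle slot.

```bash
python3 - <<'E'
from h import *
c,s=np.cos(RY),np.sin(RY)
for u,v in((334.3,198),(350,200.8),(342.2,199.3),(332,206.5),(350,209)):
    d=w("top",u,v,32)-RK;print((u,v),(c*d[0]+s*d[1]).round(1),(-s*d[0]+c*d[1]).round(1))
crop("top",322,362,180,215,16,"t2d","pics/t2.png")
E
```

```text
(334.3, 198) -19.4 19.6
(350, 200.8) -19.4 -21.9
(342.2, 199.3) -19.1 -1.2
(332, 206.5) -42.4 21.6
(350, 209) -40.5 -25.6
```

View pics/t2d.png

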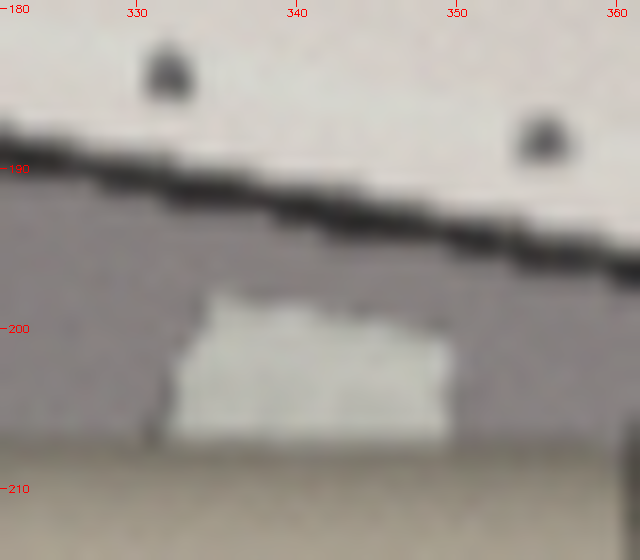

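```bash
python3 shift.py '[[0,-1,4,0],[0,0,4,0],[0,0,3.5,0],[0,0,0,0],[5,0,0,0],[5,0,0,0],[5,0,0,0],[0,0,0,0]]'
python3 shift.py '[[5,0,0,0],[5,0,0,0],[5,0,0,0],[5,0,0,0],[5,0,0,0],[0,0,0,0],[0,0,0,0]]'
python3 - <<'E'
from h import *
p=rk(-40,0);delta(*p,15.8,RY)
E
```

```text
t: 6.95
tool_pos: [539.8, -7.1, 15.9]
orientation: [0.995, -0.1, 0.001, -0.0]
force: [0.4, 0.0, -1.4]
finger_gap: 19.8
finger_force: 25.0
t: 7.53
tool_pos: [562.8, -11.9, 15.6]
orientation: [0.995, -0.1, 0.0, -0.0]
force: [-0.4, -0.2, -1.9]
finger_gap: 19.5
finger_force: 25.0
t 7.53 pos [562.8 -11.9  15.6] yaw -0.2007 tilt [ 0.0001 -0.    ] gap 19.5 q [-0.04  0.65  1.86  0.    0.63  1.73] F [-0.4 -0.2 -1.9]
tool delta [41.6  1.  -0.1] turn -0.0037
```

```bash
python3 shift.py '[[6,0,0,-0.003],[6,0,0,0],[6,0,0,0],[6,0,0,0],[6,0,0,0],[4,0,0,0],[2,0,0,0],[0,0,0,0]]'
python3 shift.py '[[2,0,0,0],[1,0,0,0],[1,0,0,0],[1,0,0,0],[0,0,0,0],[0,0,0,0]]'
python3 - <<'E'
from h import *
p=rk(-40,0);delta(*p,15.8,RY)
E
```

```text
t: 8.2
tool_pos: [598.3, -19.0, 15.6]
orientation: [0.995, -0.099, 0.0, -0.0]
force: [0.1, -0.1, -0.9]
finger_gap: 19.6
finger_force: 25.0
t: 8.7
tool_pos: [602.7, -19.9, 15.7]
orientation: [0.995, -0.099, -0.0, -0.0]
force: [0.8, -1.0, -0.8]
finger_gap: 19.6
finger_force: 25.0
t 8.7 pos [602.7 -19.9  15.7] yaw -0.1976 tilt [-0. -0.] gap 19.6 q [-0.05  0.68  1.77  0.    0.69  1.72] F [ 0.8 -1.  -0.8]
tool delta [ 0.9  1.2 -0.1] turn -0.0006
```

```bash
for i in 1; do python3 shift.py '[[1,0,0,0],[0.5,0,0,0],[0,0,0,0],[0,0,0,0]]'; python3 shift.py '[[1,0,0,0],[0.5,0,0,0],[0,0,0,0],[0,0,0,0]]'; done
```

```text
t: 9.03
tool_pos: [603.4, -20.1, 15.5]
orientation: [0.995, -0.099, -0.001, -0.0]
force: [-3.4, 0.2, -0.0]
finger_gap: 19.7
finger_force: 25.0
t: 9.37
tool_pos: [603.4, -20.1, 15.3]
orientation: [0.995, -0.099, -0.002, -0.0]
force: [-6.8, 2.8, 2.8]
finger_gap: 19.3
finger_force: 25.0
```

```bash
python3 shift.py '[[1.5,0,0,0],[0,0,0,0],[0,0,0,0],[0,0,0,0]]'
python3 shift.py '[[0,0,0,0],[0,0,0,0],[0,0,0,0],[0,0,0,0],[0,0,0,0],[0,0,0,0]]' 44
python3 shift.py '[[0,0,-5,0],[0,0,-10,0],[0,0,-20,0],[0,0,-30,0],[0,0,-25,0],[0,0,-20,0],[0,0,0,0]]'
python3 - <<'E'
from h import *
delta(453.5,330.3,125,0.419)
E
```

```text
t: 9.7
tool_pos: [603.5, -20.1, 15.2]
orientation: [0.995, -0.099, -0.004, -0.0]
force: [-11.1, 3.8, 6.8]
finger_gap: 19.4
finger_force: 25.0
t: 10.2
tool_pos: [607.5, -20.9, 15.8]
orientation: [0.995, -0.099, 0.0, 0.0]
force: [0.1, -0.0, -0.1]
finger_gap: 44.3
finger_force: 0.0
t: 10.78
tool_pos: [610.2, -20.9, 131.1]
orientation: [0.995, -0.099, 0.004, -0.0]
force: [0.7, -0.2, -0.2]
finger_gap: 44.1
finger_force: 0.0
t 10.78 pos [610.2 -20.9 131.1] yaw -0.1976 tilt [ 0.0082 -0.0012] gap 44.1 q [-0.05  0.51  1.73 -0.    0.89  1.71] F [ 0.7 -0.2 -0.2]
tool delta [-222.6 -313.7    4.6] turn -0.6166
```

```bash
python3 shift.py '[[-18.5,-26.1,0,0],[-18.5,-26.1,0,0],[-18.5,-26.1,0,0],[-18.5,-26.1,0,0],[-18.5,-26.1,0,0],[-18.5,-26.1,0,0],[-18.5,-26.1,0,0],[-18.5,-26.1,0,0]]' 60
python3 shift.py '[[-18.5,-26.1,0,0],[-18.5,-26.1,0,0],[-18.5,-26.1,0,0],[-18.5,-26.1,0,0],[0,0,0,-0.1233],[0,0,0,-0.1233],[0,0,0,-0.1233],[0,0,0,-0.1233]]'
python3 shift.py '[[0,0,0,-0.1233],[0,0,20,0],[0,0,20,0],[0,0,15,0],[0,0,10,0],[0,0,0,0]]'
python3 - <<'E'
from h import *
delta(453.5,330.3,3.5,0.419)
E
```

```text
t: 11.45
tool_pos: [502.0, 214.2, 125.6]
orientation: [0.995, -0.099, -0.0, 0.0]
force: [0.1, -0.4, -0.6]
finger_gap: 60.2
finger_force: 0.0
t: 12.12
tool_pos: [450.4, 330.1, 125.4]
orientation: [0.989, 0.151, -0.0, 0.0]
force: [-0.3, 0.3, -0.1]
finger_gap: 60.1
finger_force: 0.0
t: 12.62
tool_pos: [449.6, 328.9, 58.6]
orientation: [0.978, 0.208, -0.002, 0.001]
force: [-0.3, 0.1, 0.4]
finger_gap: 60.0
finger_force: 0.0
t 12.62 pos [449.6 328.9  58.6] yaw 0.4189 tilt [-0.0038  0.0007] gap 60.0 q [ 0.61  0.57  1.87 -0.    0.71  1.76] F [-0.3  0.1  0.4]
tool delta [ 4.3  0.3 55.1] turn -0.0001
```

```bash
python3 shift.py '[[4,0,15,0],[0,0,15,0],[0,0,12,0],[0,0,8,0],[0,0,5,0],[0,0,0,0],[0,0,0,0]]'
python3 shift.py '[[0,0,0,0],[0,0,0,0],[0,0,0,0],[0,0,0,0],[0,0,0,0],[0,0,0,0],[0,0,0,0],[0,0,0,0]]' 0 25
python3 - <<'E'
from h import *
delta(*rk(-122,62),95,RY)
delta(*rk(-122,-62),95,RY)
E
```

```text
t: 13.2
tool_pos: [454.7, 331.6, 5.9]
orientation: [0.978, 0.208, -0.0, -0.0]
force: [-0.1, -0.4, -0.4]
finger_gap: 59.8
finger_force: 0.0
t: 13.87
tool_pos: [454.6, 331.5, 5.8]
orientation: [0.978, 0.208, 0.0, -0.0]
force: [0.7, 0.4, 1.1]
finger_gap: 19.7
finger_force: 25.0
t 13.87 pos [454.6 331.5   5.8] yaw 0.419 tilt [0.0001 0.    ] gap 19.7 q [ 0.61  0.66  1.86 -0.    0.61  1.76] F [0.7 0.4 1.1]
tool delta [-38.7 284.8 -89.2] turn 0.616
t 13.87 pos [454.6 331.5   5.8] yaw 0.419 tilt [0.0001 0.    ] gap 19.7 q [ 0.61  0.66  1.86 -0.    0.61  1.76] F [0.7 0.4 1.1]
tool delta [-110.4  386.   -89.2] turn 0.616
```

```bash
python3 shift.py '[[0,0,-5,0],[0,0,-14,0],[0,0,-20,0],[0,0,-20,0.1232],[0,0,-20,0.1232],[0,0,-10,0.1232],[0,0,0,0.1232],[0,0,0,0.1232]]'
python3 shift.py '[[0,0,0,0],[0,0,0,0]]'
python3 - <<'E'
from h import *
delta(*rk(-120,62),95,RY)
E
```

```text
t: 14.53
tool_pos: [455.0, 331.8, 95.9]
orientation: [0.995, -0.101, 0.001, -0.001]
force: [-0.3, -0.1, -1.9]
finger_gap: 20.1
finger_force: 25.0
t: 14.7
tool_pos: [454.4, 331.4, 94.8]
orientation: [0.995, -0.097, -0.0, 0.0]
force: [-0.0, 0.7, -1.3]
finger_gap: 19.9
finger_force: 25.0
t 14.7 pos [454.4 331.4  94.8] yaw -0.1934 tilt [-0.0002  0.0001] gap 19.9 q [0.61 0.51 1.85 0.   0.78 2.37] F [-0.   0.7 -1.3]
tool delta [ 1.342e+02  2.552e+02 -2.000e-01] turn 0.0036
```

```bash
python3 shift.py '[[16.8,31.9,0,0.002],[16.8,31.9,0,0],[16.8,31.9,0,0],[16.8,31.9,0,0],[16.8,31.9,0,0],[16.8,31.9,0,0],[16.8,31.9,0,0],[16.8,31.9,0,0]]'
python3 shift.py '[[0,0,10,0],[0,0,20,0],[0,0,20,0],[0,0,10,0],[0,0,5,0],[0,0,0,0],[0,0,0,0]]'
python3 - <<'E'
from h import *
delta(*rk(-120,62),18.1,RY)
cv2.imwrite("pics/t3.png",ctrl.get_image("top"))
crop("top",295,345,170,215,14,"t3d","pics/t3.png")
E
```

```text
t: 15.37
tool_pos: [535.9, 53.0, 94.5]
orientation: [0.995, -0.097, -0.0, 0.0]
force: [0.4, 0.6, -1.2]
finger_gap: 19.6
finger_force: 25.0
t: 15.95
tool_pos: [536.0, 55.3, 29.8]
orientation: [0.995, -0.099, -0.0, -0.0]
force: [-0.3, 0.3, -2.1]
finger_gap: 19.6
finger_force: 25.0
t 15.95 pos [536.   55.3  29.8] yaw -0.1976 tilt [-0.0001 -0.    ] gap 19.6 q [0.08 0.6  1.92 0.   0.63 1.85] F [-0.3  0.3 -2.1]
tool delta [ 1.  -0.2 11.7] turn -0.0006
```

View pics/t3d.png

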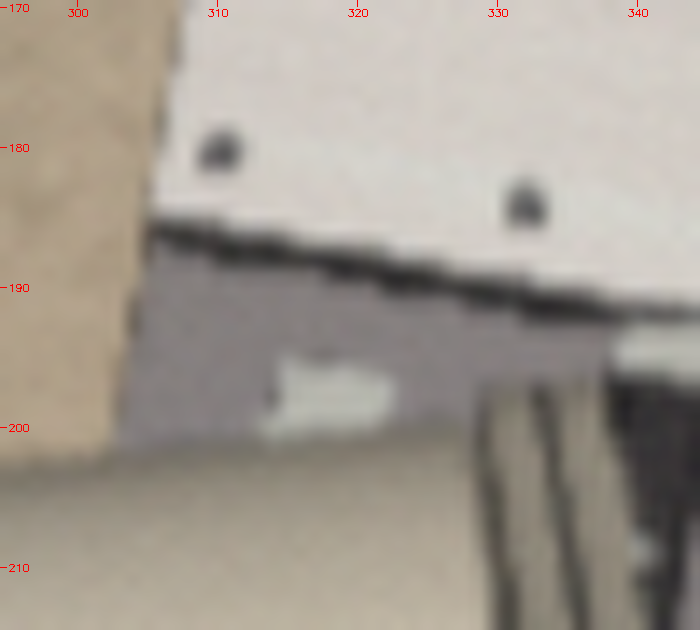

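The narrow blade's tip edge runs from about (314.5,195.3) to (322.6,196.7). The broad scraper's steel shoulder at (340,195) sits against the face.

```bash
python3 - <<'E'
from h import *
c,s=np.cos(RY),np.sin(RY)
for u,v in((314.5,195.3),(322.6,196.7),(313.4,200.3)):
    d=w("top",u,v,32)-RK;print((u,v),(c*d[0]+s*d[1]).round(1),(-s*d[0]+c*d[1]).round(1))
E
```

```text
(314.5, 195.3) -21.5 71.7
(322.6, 196.7) -21.4 50.3
(313.4, 200.3) -35.0 72.2
```

```bash
python3 shift.py '[[0,-0.8,4,0],[0,0,4,0],[0,0,3.6,0],[0,0,0,0],[5,0,0,0],[5,0,0,0],[5,0,0,0],[0,0,0,0]]'
python3 shift.py '[[5,0,0,0],[5,0,0,0],[5,0,0,0],[5,0,0,0],[5,0,0,0],[0,0,0,0],[0,0,0,0]]'
python3 - <<'E'
from h import *
delta(*rk(-40,62),18.1,RY)
E
```

```text
t: 16.67
tool_pos: [552.6, 52.4, 18.3]
orientation: [0.995, -0.1, 0.001, -0.0]
force: [0.1, -0.3, -1.8]
finger_gap: 19.6
finger_force: 25.0
t: 17.25
tool_pos: [575.6, 47.6, 18.0]
orientation: [0.995, -0.099, 0.0, -0.0]
force: [-0.7, 0.3, -1.1]
finger_gap: 19.9
finger_force: 25.0
t 17.25 pos [575.6  47.6  18. ] yaw -0.1992 tilt [ 0.0001 -0.    ] gap 19.9 q [ 0.06  0.65  1.83 -0.    0.66  1.83] F [-0.7  0.3 -1.1]
tool delta [40.7 -0.  -0.1] turn -0.0022
```

```bash
python3 shift.py '[[4,0,0,0],[2,0,0,0],[2,0,0,0],[0,0,0,0],[0,0,0,0]]'
python3 shift.py '[[1,0,0,0],[1,0,0,0],[1,0,0,0],[0,0,0,0],[0,0,0,0]]'
python3 shift.py '[[1,0,0,0],[1,0,0,0],[0,0,0,0],[0,0,0,0]]'
```

```text
t: 17.67
tool_pos: [583.2, 46.1, 18.1]
orientation: [0.995, -0.099, -0.0, -0.0]
force: [-0.3, 0.0, -0.7]
finger_gap: 19.8
finger_force: 25.0
t: 18.08
tool_pos: [586.1, 45.5, 18.1]
orientation: [0.995, -0.099, 0.0, -0.0]
force: [-0.1, -0.1, -1.0]
finger_gap: 19.4
finger_force: 25.0
t: 18.42
tool_pos: [588.1, 45.1, 18.1]
orientation: [0.995, -0.099, 0.0, -0.0]
force: [0.6, 0.2, -1.0]
finger_gap: 19.8
finger_force: 25.0
```

```bash
python3 shift.py '[[1.5,0,0,0],[1.5,0,0,0],[1.5,0,0,0],[0,0,0,0],[0,0,0,0]]'
python3 - <<'E'
from h import *
delta(*rk(-40,62),18.1,RY)
E
```

```text
t: 18.83
tool_pos: [592.6, 44.2, 18.0]
orientation: [0.995, -0.099, 0.0, -0.0]
force: [-0.6, -0.5, -1.9]
finger_gap: 19.7
finger_force: 25.0
t 18.83 pos [592.6  44.2  18. ] yaw -0.1992 tilt [ 0. -0.] gap 19.7 q [0.05 0.67 1.79 0.   0.68 1.82] F [-0.6 -0.5 -1.9]
tool delta [23.4 -0.  -0. ] turn -0.0022
```

```bash
python3 shift.py '[[4,0,0,0],[4,0,0,0],[4,0,0,0],[4,0,0,0],[2,0,0,0],[1,0,0,0],[0,0,0,0],[0,0,0,0]]'
python3 shift.py '[[1,0,0,0],[1,0,0,0],[1,0,0,0],[0,0,0,0],[0,0,0,0]]'
python3 shift.py '[[1,0,0,0],[1,0,0,0],[0,0,0,0],[0,0,0,0]]'
python3 - <<'E'
from h import *
delta(*rk(-40,62),18.1,RY)
E
```

```text
t: 19.5
tool_pos: [610.9, 40.5, 18.0]
orientation: [0.995, -0.099, -0.0, 0.0]
force: [-0.6, 0.0, -0.8]
finger_gap: 19.8
finger_force: 25.0
t: 19.92
tool_pos: [614.1, 39.9, 18.1]
orientation: [0.995, -0.099, 0.0, -0.0]
force: [0.0, 0.0, -0.6]
finger_gap: 19.7
finger_force: 25.0
t: 20.25
tool_pos: [616.0, 39.4, 18.1]
orientation: [0.995, -0.099, 0.0, 0.0]
force: [-0.1, 0.1, -1.0]
finger_gap: 19.7
finger_force: 25.0
t 20.25 pos [616.   39.4  18.1] yaw -0.1991 tilt [0. 0.] gap 19.7 q [ 0.04  0.69  1.74 -0.    0.71  1.81] F [-0.1  0.1 -1. ]
tool delta [-0.5 -0.  -0. ] turn -0.0021
```

```bash
python3 shift.py '[[1,0,0,0],[1,0,0,0],[0,0,0,0],[0,0,0,0]]'
python3 shift.py '[[1,0,0,0],[1,0,0,0],[0,0,0,0],[0,0,0,0]]'
```

```text
t: 20.58
tool_pos: [617.6, 39.1, 17.9]
orientation: [0.995, -0.099, -0.0, 0.0]
force: [-0.3, 0.8, -0.7]
finger_gap: 19.9
finger_force: 25.0
t: 20.92
tool_pos: [617.7, 39.0, 17.8]
orientation: [0.995, -0.099, -0.002, 0.0]
force: [-7.4, 2.5, 3.4]
finger_gap: 19.5
finger_force: 25.0
```

```bash
python3 shift.py '[[1.5,0,0,0],[0,0,0,0],[0,0,0,0],[0,0,0,0]]'
python3 shift.py '[[0,0,0,0],[0,0,0,0],[0,0,0,0],[0,0,0,0],[0,0,0,0],[0,0,0,0]]' 40
python3 shift.py '[[0,0,-5,0],[0,0,-10,0],[0,0,-20,0],[0,0,-30,0],[0,0,-35,0],[0,0,-35,0],[0,0,-35,0],[0,0,0,0]]'
python3 shift.py '[[0,35,0,0],[0,35,0,0],[0,35,0,0],[0,35,0,0],[0,35,0,0],[0,35,0,0],[0,35,0,0],[0,35,0,0]]'
python3 shift.py '[[0,0,0,0],[0,0,0,0]]'
python3 - <<'E'
from h import *
cv2.imwrite("pics/t4.png",ctrl.get_image("top"));cv2.imwrite("pics/s4.png",ctrl.get_image("side"))
crop("top",292,392,150,255,5.7,"t4c","pics/t4.png");crop("top",130,360,150,300,1.5,"t4w","pics/t4.png")
a=cv2.imread("pics/t4c.png")[:,:500];b=cv2.imread("pics/s4.png")[150:400,150:450];b=cv2.resize(b,(300,250))
o=np.zeros((598,800,3),np.uint8);o[:a.shape[0],:500]=a[:598];o[:250,500:]=b
c=cv2.resize(cv2.imread("pics/t4w.png"),(300,196));o[300:496,500:]=c
cv2.imwrite("pics/c4.png",o)
E
```

```text
t: 21.25
tool_pos: [617.8, 39.0, 17.8]
orientation: [0.995, -0.099, -0.004, 0.0]
force: [-12.4, 3.0, 7.9]
finger_gap: 19.6
finger_force: 25.0
t: 21.75
tool_pos: [621.7, 38.3, 18.1]
orientation: [0.995, -0.099, 0.0, -0.0]
force: [0.1, -0.0, 0.2]
finger_gap: 39.9
finger_force: 0.0
t: 22.42
tool_pos: [625.7, 38.6, 196.7]
orientation: [0.995, -0.099, 0.006, -0.001]
force: [2.1, 0.2, -0.1]
finger_gap: 40.0
finger_force: 0.0
t: 23.08
tool_pos: [565.4, -237.7, 188.7]
orientation: [0.995, -0.099, 0.0, 0.0]
force: [0.2, -0.1, -0.3]
finger_gap: 39.9
finger_force: 0.0
t: 23.25
tool_pos: [565.5, -237.7, 188.5]
orientation: [0.995, -0.101, 0.0, 0.0]
force: [0.2, 0.2, 0.3]
finger_gap: 39.7
finger_force: 0.0
```

View pics/c4.png

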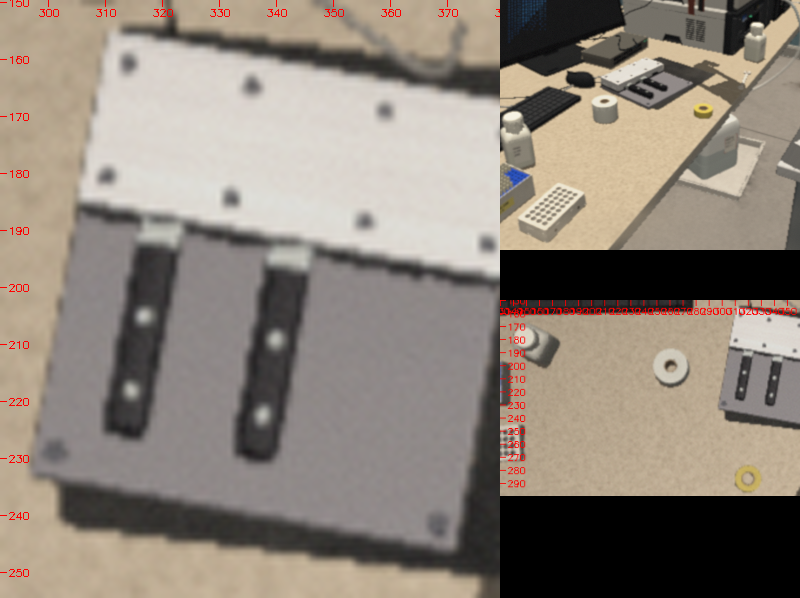

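Both handles are flush with the face, with shoulders at about (319,189) and (342,194) px. The film roll, tape, bottle and tube rack look undisturbed.

```bash
python3 -c "
from workcell import ctrl
print(ctrl.job_done())"
```

```text
the job is handed in; nothing more can be done
None
```

Both scrapers are fully home in the rack with their handles against its face, the broad one in the middle bay and the narrow one in the left bay (which was clear); nothing else looked moved, and I handed the job in at about 23 s.

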